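Close the detergent tank and hang up the dosing scoop

ROBOT

A 6-joint arm with a two-finger parallel gripper is mounted at the origin on the work surface. World frame = base frame: x ahead of the robot, y to its left, z up, the work surface at z = 0. Lengths are in mm, angles in rad, forces in N, time in s.
With the tool pointing down it reaches from about 275 to 1000 mm from the base axis. Payload 8.4 kg.
Tool frame: the origin (TCP) lies between the finger pads; the fingertips stand 22 mm ahead of it and the grasp point (between the pads) lies 3 mm ahead of it (r.nose_length is the z of the fingertips in the tool frame, in mm); z points along the fingers, y is the line along which they close (so a half turn about z gives the same grasp; the last joint's range is limited). The gripper opens to 85 mm and grips with 20 to 120 N. Pads are 22 mm wide; open, the fingers measure 114 mm over their backs; the gripper's body (76 mm by 85 mm) begins 54 mm behind the grasp point. The pads swing forward as they close: fully open they stand 13 mm farther back than shut.
Start: joints at [1.312, 0.353, 1.633, -0, 1.155, -0.002], TCP at [158.74, 604.508, 253.281] pointing down, gripper open.
Joint ranges: [-2.63, 2.63], [-0.92, 2.1], [0.06, 2.66], [-1.3, 4.44], [0, 2.69], [-3.02, 3.02]. Speed limits (rad/s): [2.22, 2.22, 2.79, 3.14, 3.14, 3.14].

INTERFACE

Orientations are given as [roll, pitch, yaw] about the fixed x, y, z axes, in that order (R = Rz(yaw) Ry(pitch) Rx(roll)).
In Python, from rig import r, imaging gives the robot as it stands (r), with the cameras (imaging).
- The arm moves only by the shell command python3 steer.py 'ROWS' [FORCE]. ROWS is rows parted by semicolons, their numbers by spaces, 1 to 5 of them, each of 7 numbers: a rotation vector rx, ry, rz in rad, then dx, dy, dz in mm, then the opening from 0.0 (shut) to 1.0 (fully open); each row shifts and turns the commanded pose from where the row before left it, along the tool's axes as they then stand; what a row does not reach is not made up. A row lasts 1/12 s, in which the tool goes at most 41.7 mm and 0.125 rad, less where a joint would pass 70% of its speed; a pose out of reach is approached as far as the arm can. The fingers move at their own pace and stop on an object; FORCE is the grip in N (left out, the last holds). Time passes only in rows, so rows that do not move let the fingers close. It prints the time, the measured TCP pose, the force, the opening and the grip force at its end.
- r.sense(): the state, without advancing time (a new reading comes with each control period).
- imaging.grab_frame(name): name is "scene" or "side" or "wrist"; returns the picture (480x640x3 uint8, red, green, blue); there is no depth.
- imaging.camera_params(name): a dict with "fx", "fy", "cx", "cy" (pixels), "rvec" (rotation vector, rad) and "tvec" (3), from world to camera coordinates, as OpenCV has them. Camera axes: x right, y down, z forward; pixel columns grow to the right and rows downward; lengths in mm; the calibration is good to about 2 mm. The wrist camera is an equidistant fisheye: a pixel r from the principal point sees the ray r / f radians off the axis. A picture is of the moment at which its call begins: read the wrist's pose just before it. camera_params takes no time and is no camera call; for the wrist camera it gives the pose at the moment of the call.
- r.sign_off(): hands the job in; it is judged then, once.
The state is a dict: "clock": time; "qpos": joint angles; "qvel": joint speeds; "joint_efforts": joint torques, N m; "eef_pos": TCP position; "tcp_rot": TCP orientation; "contact_force": force on the tool from outside, world axes, zero at the start; "wrist_torque": the same for the moment, N m; "opening": opening from 0.0 (shut) to 1.0 (fully open); "grasp_force": force on a finger pad.
Only numpy, scipy, OpenCV 4.12 (cv2) and the standard library are available. Lean on these libraries where they do the work, as an engineer would, in place of code of your own. Each camera call takes 0.05 s, during which the arm holds its last target. There are 200 camera calls.

TASK

The detergent tank has just been refilled: screw its white filler cap clockwise until it is fully tight and its torque ratchet clicks, once or twice and not a third time. Then hang the steel scoop by its bail on the hook of the spring balance, without forcing the hook down to its stop, let go and leave it hanging still for the empty reading. Leave the jar, the soap bottle and the mug where they are.

Things in the scene. Friction and masses are not known exactly. Their poses are not given: they have to be found in the camera images.
- tank: ivory plastic detergent tank, fixed, 180 x 160 mm, 120 mm high. Origin on the worktop; the box reaches from 20 mm before to 160 mm behind it along its own x, 80 mm to each side. z up. A filler neck rises from the front top edge, leaning 30 degrees from vertical towards the tank's -x (roughly towards the robot).
- neck: the fixed grey filler neck. Origin: centre of the cap's lower rim, 165 mm above the worktop; its z axis is the cap's axis, pointing out and up, 30 degrees from vertical; its x axis lies in the plane of the lean. A grey collar 28 mm in radius lies 3 to 10 mm below the origin; the tank's body lies at least 40 mm below the rim along this axis.
- cap_grip (a point): point on the cap's axis, 20 mm above its lower rim, with the neck's axes (it does not turn). The cap is round, white, ribbed, 50 mm in diameter and 34 mm tall; it stays on the neck and does not rise or sink as it turns. Looking down on it along the axis it tightens clockwise. A tool square to it is tilted 30 degrees.
- cap_top (a point): centre of the cap's top. The cap starts 0.6 to 1.8 rad short of tight and turns easily (0.1 N m). Once tight, its ratchet resists with a sudden 0.3 to 0.7 N m that fades over the next 0.3 rad as a tooth rides up; there it clicks and snaps on into the next gap. Released before that, it springs back. Further clicks every 0.63 rad. Loosening never slips it.
- balance: spring balance, fixed: dark foot plate 160 x 130 x 12 mm, white column 26 x 34 mm, 272 mm high, 80 to 106 mm from the origin along its own +x. Origin on the worktop under the hook's saddle. z up.
- hook_saddle (a point): top of the hook's level steel bar (8 mm thick) where things are to hang, 80 mm before the column, 225 mm above the worktop when empty. The bar runs along the balance's x, its tip turned up at the end that points to the balance's -x: 38 mm before this point and 22 mm above it. Between tip and column the bar is free for about 25 mm before this point and 65 mm behind it.
- hook (a joint): how far the hook has dipped (m), 0 when empty, stop at 0.060; spring of 130 N/m, lightly damped: it bobs for about a second. The scoop makes it dip 11 to 24 mm.
- scoop: steel dosing scoop standing on the worktop, 150 to 310 g: a round cup 64 mm in diameter and 62 mm high under a fixed wire bail. Origin at the centre of the underside, z up. The bail's two uprights stand 31 mm to either side along its y; the bail's window is seen along its x and is free from 62 to 138 mm high, 55 mm wide.
- scoop_bar (a point): middle of the bail's level top bar (round, 7 mm thick, 62 mm long along the scoop's y), 142 mm above the scoop's underside.
- scoop_tab (a point): middle of the wooden grip tab standing on the top bar, 24 mm along the scoop's x, 14 mm along its y, from 145 to 185 mm above the scoop's underside; this point is 166 mm above it. It is to be gripped across its 14 mm from above.
- jar: glass storage jar, 90 mm in diameter, 120 mm high, bystander; origin under its centre.
- soap: amber soap bottle, 60 mm in diameter, 160 mm high, bystander; origin under its centre.
- crock: red mug, 90 mm in diameter, 85 mm high, bystander; origin under its centre.

How it is judged (in metres and radians):
On the way, in this order (a step that is already met when the one before it is completed fails the run):
1. the cap is screwed tight and its ratchet has clicked at least once (distance between plug_c1 and neck_c2 below 0.003 m and distance between cap_c1 and plug_c1 above 0.007 m), for 0.2 s.
2. the scoop's bail bar lies on the balance's hook and loads it (contact force between scoop and hook above 0.8 N and distance between scoop_bar and hook_saddle below 0.055 m), for 0.2 s.
At the end, for the whole second after the job is handed in: The cap is tight (within 0.2 rad of its stop) and its ratchet has slipped by one or two teeth; the scoop hangs released by its bail bar within 55 mm of the hook's saddle, upright within 0.2 rad and still (below 0.03 m/s), its weight on the hook, which has dipped more than 5 mm (all of step 1 and all of step 2 and distance between cap_c1 and plug_c1 below 0.0202 m and angle between scoop's own z axis and vertical below 0.2 rad and linear speed of scoop below 0.03 m/s and value of joint hook above 0.005 m); the robot touches nothing.
It fails at once if the ratchet clicks a third time (distance between cap_c1 and plug_c1 above 0.0206 m).
It fails at once if the hook is forced down to its stop (value of joint hook above 0.055 m).
It fails at once if the jar, soap bottle or mug is moved more than 30 mm (distance of any of jar, soap, crock from where it was at the start of the episode above 0.03 m).
It also fails if it takes over 72 s, if anything falls off the work surface, if the arm or the gripper's body presses on something with over 40 N, if the wrist force passes 120 N, or if a joint passes its speed limit or range.

## Working session

There is one attempt and no reset: what is moved stays moved. The work goes in short steps, Python scripts to look and compute and a shell command to move; the robot and the scene stay as the last step left them, time stands still between calls to the robot, and variables do not carry over. Pictures are saved under pics/ and viewed, at most 10 in all, crops included, and the job is handed in when it is done.

```bash
ls; mkdir -p pics; python3 - <<'E'
from rig import r, imaging
import cv2,numpy as np
a=imaging.grab_frame("scene");b=imaging.grab_frame("side")
cv2.imwrite("pics/scene.png",a[:,:,::-1]);cv2.imwrite("pics/side.png",b[:,:,::-1])
for n in("scene","side"):
    p=imaging.camera_params(n);print(n,p); R=cv2.Rodrigues(np.array(p['rvec'],float))[0];print(-R.T@np.array(p['tvec']))
print(r.sense())
E
```

```text
pics
rig.py
steer.py
scene {'fx': 526.8572312545294, 'fy': 526.8572312545294, 'cx': 324.4695931076914, 'cy': 240.53022147304205, 'rvec': array([ 1.99771069,  1.23370512, -0.59182204]), 'tvec': array([-253.94513456, -205.86747991, 1779.85765249])}
[1457.07615477 -413.44512543  990.33076354]
side {'fx': 455.6489313772455, 'fy': 455.6489313772455, 'cx': 325.0710631936762, 'cy': 242.63214587439194, 'rvec': array([ 2.26003907, -0.30618574,  0.16659322]), 'tvec': array([-564.57089624,  221.44149141, 1048.21677802])}
[ 348.31267105 -780.66954738  857.76942456]
{'clock': 0.1, 'qpos': array([ 1.31159860e+00,  3.53569392e-01,  1.63405814e+00, -2.88241842e-06,
        1.15521409e+00, -2.41219626e-03]), 'qvel': array([-2.13258514e-03, -1.12787707e-03, -3.85107700e-04, -3.68302195e-06,
       -1.13612550e-03, -1.07547780e-03]), 'joint_efforts': array([ 1.13988808e-03, -6.06355262e+01, -3.42818141e+01,  4.11803319e-05,
        4.02382298e-03, -2.51018236e-05]), 'eef_pos': array([158.63783614, 604.11519001, 252.64337164]), 'tcp_rot': array([-3.14034368e+00, -3.77146121e-07,  2.88480829e+00]), 'contact_force': array([-0.08604552, -0.57319364, -0.6704201 ]), 'wrist_torque': array([-0.00021765,  0.01229446, -0.02329275]), 'grasp_force': 0.0, 'opening': 0.999788111471469}
```

View pics/scene.png

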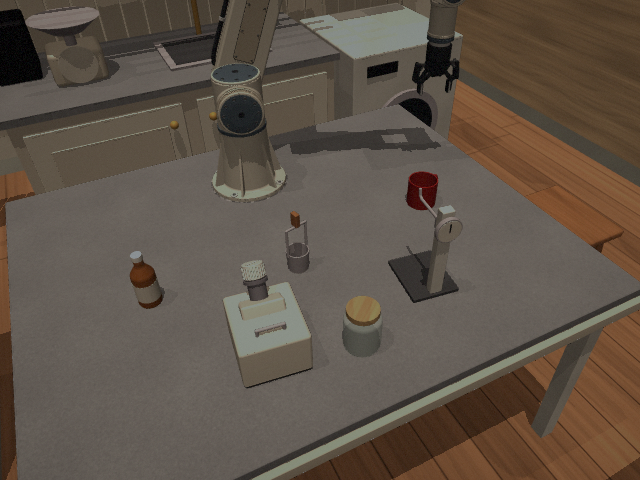

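View pics/side.png

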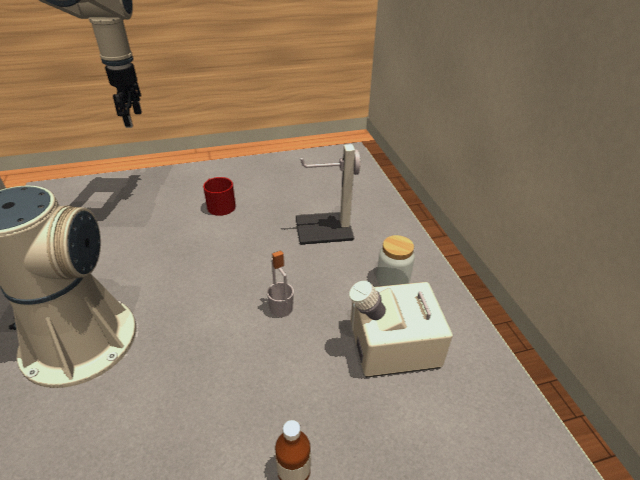

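The scene shows the cap at about (253,268), scoop tab (295,220), hook tip (422,193). In the side view the cap is at (364,296), tab (278,259), hook tip (303,162). I'll zoom in on these for finer pixels.

```bash
python3 - <<'E'
import cv2,numpy as np
s=cv2.imread("pics/scene.png");d=cv2.imread("pics/side.png")
# tiles 65 x 72.. scaled 4 ->  264x300
def t(im,x,y):return cv2.resize(im[y:y+75,x:x+66],(264,300),interpolation=cv2.INTER_CUBIC)
tiles=[[t(s,225,245),t(s,265,205),t(s,405,175)],[t(d,335,265),t(d,245,245),t(d,297,135)]]
o=np.vstack([np.hstack(q) for q in tiles])
for k in range(0,792,40):cv2.line(o,(k,0),(k,4),(0,255,255),1);cv2.line(o,(k,300),(k,304),(0,255,255),1)
for k in range(0,600,40):cv2.line(o,(0,k),(4,k),(0,255,255),1)
cv2.imwrite("pics/tiles.png",cv2.convertScaleAbs(o,alpha=1.3))
E
```

```text
(no output)
```

View pics/tiles.png

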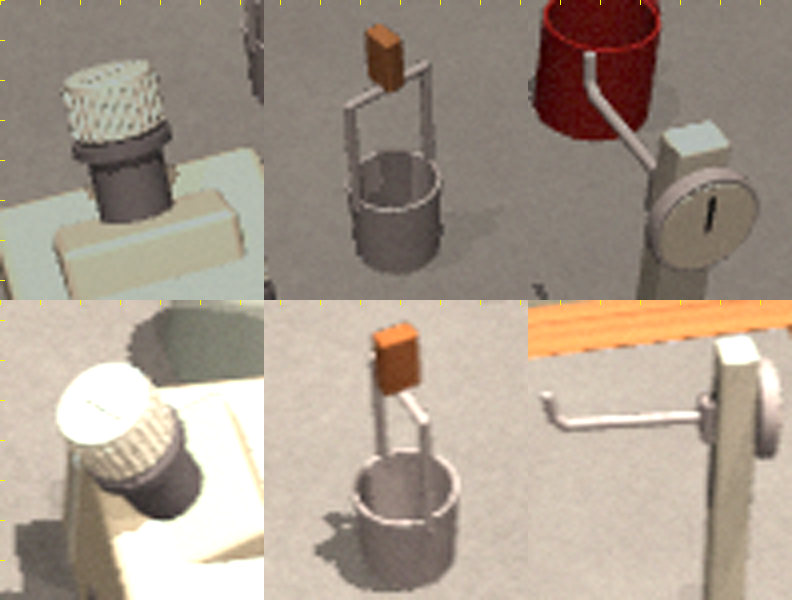

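The tiles give clear features: cap top centre, bail bar ends, tab centre, hook tip, bend and column end in both views. Next I triangulate them.

```bash
cat > geo.py <<'E'
import cv2,numpy as np
from rig import r, imaging
def PM(n):
    p=imaging.camera_params(n);R=cv2.Rodrigues(np.array(p['rvec'],float))[0];t=np.array(p['tvec'],float)
    K=np.array([[p['fx'],0,p['cx']],[0,p['fy'],p['cy']],[0,0,1]]);return K,R,t
def tri(a,b,na="scene",nb="side"):
    P=[]
    for n in(na,nb):
        K,R,t=PM(n);P.append(K@np.c_[R,t])
    X=cv2.triangulatePoints(P[0],P[1],np.array(a,float).reshape(2,1),np.array(b,float).reshape(2,1))[:,0]
    X=X[:3]/X[3]
    e=[np.linalg.norm((q@np.r_[X,1])[:2]/(q@np.r_[X,1])[2]-u) for q,u in zip(P,(a,b))]
    return X,np.round(e,1)
def ray(n,px,z):
    K,R,t=PM(n);d=R.T@np.linalg.inv(K)@np.r_[px,1];c=-R.T@t
    return c+d*(z-c[2])/d[2]
def proj(n,X):
    K,R,t=PM(n);x=K@(R@np.array(X)+t);return x[:2]/x[2]
E
python3 - <<'E'
from geo import *
np.set_printoptions(precision=1,suppress=True)
F=dict(captop=((252.8,265.7),(361.3,291)),barA=((286.5,231.2),(272.2,258.8)),barB=((306,221.2),(285.2,274.5)),
bar_A2=((286.5,231.2),(285.2,274.5)),bar_B2=((306,221.2),(272.2,258.8)),
tab=((295,219.5),(278.2,260)),tip=((420.2,188.8),(301.5,158.8)),bend=((421,198),(305.8,166.2)),colend=((436.8,217.5),(340,163.8)))
for k,(a,b) in F.items():print(k,*tri(a,b))
for p in((224,298),(289,285),(310,340),(241,360)):print(p,ray("scene",p,120))
for p in((388,287),(438,283),(450,342),(362,350)):print(p,ray("side",p,120))
for n,p in(("scene",(399.5,267)),("scene",(456,288)),("scene",(412,299)),("scene",(389,263)),("side",(297,215)),("side",(299,242)),("side",(353,238))):print(n,p,ray(n,p,12))
E
```

```text
captop [ 605.9 -189.6  187.2] [0.1 0.1]
barA [464.2 -41.8 150. ] [ 7.3 11.3]
barB [475.1 -12.6 135.5] [ 8.  11.8]
bar_A2 [475.4 -55.8 141. ] [0.2 0.3]
bar_B2 [457.6   6.8 138. ] [0.3 0.4]
tab [466.2 -27.  161.9] [0.2 0.4]
tip [591.5 260.4 242. ] [0.1 0.1]
bend [601.9 257.9 220.6] [0.5 0.6]
colend [691.9 239.9 226.7] [0.9 1.1]
(224, 298) [ 606.3 -266.8  120. ]
(289, 285) [ 635.6 -118.7  120. ]
(310, 340) [ 804.4 -143.4  120. ]
(241, 360) [ 787.5 -289.4  120. ]
(388, 287) [ 694.1 -133.8  120. ]
(438, 283) [ 809.4 -151.4  120. ]
(450, 342) [ 757.1 -308.4  120. ]
(362, 350) [ 580.2 -280.6  120. ]
scene (399.5, 267) [607.  210.9  12. ]
scene (456, 288) [740.4 297.6  12. ]
scene (412, 299) [721.5 175.5  12. ]
scene (389, 263) [580.5 194.   12. ]
side (297, 215) [588.4 320.4  12. ]
side (299, 242) [564.5 193.8  12. ]
side (353, 238) [720.3 171.5  12. ]
```

```bash
cat >> geo.py <<'E'
from scipy.spatial.transform import Rotation as Ro
np.set_printoptions(precision=3,suppress=True)
def cap_axis(ya=-0.14): return np.array([-.5*np.cos(ya),-.5*np.sin(ya),.8660254])
def Rcap(q,ya=-0.14):
    z=-cap_axis(ya);y=np.array([np.cos(ya),np.sin(ya),0]);y=y-z*(y@z);y/=np.linalg.norm(y)
    return np.c_[np.cross(y,z),y,z]@Ro.from_euler('z',q).as_matrix()
def Rdown(yaw): return Ro.from_euler('xyz',[np.pi,0,yaw]).as_matrix()
def plan(p,Rt):
    s=r.sense();Rc=Ro.from_euler('xyz',s['tcp_rot']).as_matrix();d=np.array(p)-s['eef_pos']
    print("pos",s['eef_pos'],"q",s['qpos'],"t",s['clock'])
    print("d world",d,"|d|",np.linalg.norm(d));print("d in tool now",Rc.T@d," in target tool",Rt.T@d," rotvec now->target",Ro.from_matrix(Rc.T@Rt).as_rotvec())
E
python3 - <<'E'
from geo import *
p=imaging.camera_params("wrist");s=r.sense();R=cv2.Rodrigues(np.array(p['rvec'],float))[0]
c=-R.T@np.array(p['tvec']);Rc=Ro.from_euler('xyz',s['tcp_rot']).as_matrix()
print(p['fx'],p['cx'],p['cy'],"cam in tool",Rc.T@(c-s['eef_pos']),Rc.T@R.T, r.nose_length)
for X in((607,-191,194),):print(proj("scene",X),proj("side",X))
plan([547,-183,320],Rcap(-1.2))
E
```

```text
371.64829954431775 319.2591012086129 238.19944450893206 cam in tool [  74.69    -0.079 -120.68 ] [[-0.    -0.958 -0.287]
 [ 1.    -0.001  0.001]
 [-0.001 -0.287  0.958]] 22.0
[252.091 263.903] [362.324 289.173]
pos [158.638 604.115 252.643] q [ 1.312  0.354  1.634 -0.     1.155 -0.002] t 0.1
d world [ 388.362 -787.115   67.357] |d| 880.2910927946427
d in tool now [-575.533 -662.758  -66.529]  in target tool [-693.243 -508.583  188.867]  rotvec now->target [-0.128 -0.509  0.248]
```

```bash
R='0 0 0 -26 -30 -3 1'
python3 steer.py '0 0 0 -26 -30 -6 1;0 0 0 -26 -30 -6 1;0 0 0 -26 -30 -6 1;0 0 0 -26 -30 -6 1;0 0 0 -26 -30 -6 1'
python3 steer.py '0 0 0 -26 -30 -6 1;0 0 0 -26 -30 -6 1;0 0 0 -26 -30 -6 1;0 0 0 -26 -30 -6 1;0 0 0 -26 -30 -6 1'
python3 steer.py '0 0 0 -26 -30 0 1;0 0 0 -26 -30 0 1;0 0 0 -26 -30 0 1;0 0 0 -26 -30 0 1;0 0 0 -26 -30 0 1'
python3 steer.py '0 0 0 -26 -30 0 1;0 0 0 -26 -30 0 1;0 0 0 -26 -30 0 1;0 0 0 -26 -30 0 1;0 0 0 -26 -30 0 1'
python3 steer.py '-0.025 -0.102 0.05 0 0 0 1;-0.025 -0.102 0.05 0 0 0 1;-0.025 -0.102 0.05 0 0 0 1;-0.025 -0.102 0.05 0 0 0 1;-0.025 -0.102 0.05 0 0 0 1'
python3 - <<'E'
from geo import *
plan([547,-183,298],Rcap(-1.2))
E
```

```text
clock: 0.52
eef_pos: [246.6, 424.5, 283.1]
tcp_rot: [-3.141, -0.0, 2.885]
contact_force: [1.5, -0.3, -0.1]
opening: 1.001
grasp_force: 0.0
clock: 0.93
eef_pos: [334.1, 246.4, 313.5]
tcp_rot: [3.142, 0.0, 2.885]
contact_force: [1.3, 0.3, -0.2]
opening: 0.998
grasp_force: 0.0
clock: 1.35
eef_pos: [421.9, 68.2, 313.3]
tcp_rot: [3.141, 0.0, 2.885]
contact_force: [-0.0, 1.1, 0.5]
opening: 1.002
grasp_force: 0.0
clock: 1.77
eef_pos: [509.6, -110.0, 313.1]
tcp_rot: [3.142, -0.0, 2.884]
contact_force: [1.6, -0.2, 1.0]
opening: 1.001
grasp_force: 0.0
clock: 2.18
eef_pos: [509.1, -108.3, 313.6]
tcp_rot: [2.933, 0.49, 2.573]
contact_force: [-0.1, -0.7, -0.4]
opening: 1.002
grasp_force: 0.0
pos [ 509.065 -108.337  313.551] q [-0.242 -0.106  2.128  0.087  0.594 -1.356] t 2.1833
d world [ 37.935 -74.663 -15.551] |d| 85.17902333836714
d in tool now [-56.362 -51.444  37.846]  in target tool [-56.355 -51.734  37.459]  rotvec now->target [-0.001  0.006 -0.004]
```

```bash
python3 steer.py '0 0 0 -18 -17 12 1;0 0 0 -18 -17 12 1;0 0 0 -20 -17 13 1;0 0 0 0 0 0 1;0 0 0 0 0 0 1'
python3 - <<'E'
from geo import *
p=imaging.camera_params("wrist");s=r.sense();im=imaging.grab_frame("wrist")
np.savez("w1.npz",im=im,rvec=p['rvec'],tvec=p['tvec'],f=p['fx'],c=[p['cx'],p['cy']])
cv2.imwrite("pics/w1.png",im[:,:,::-1]);print(s['eef_pos'],s['tcp_rot'],s['contact_force'],s['wrist_torque'])
def wp(X):
    R=cv2.Rodrigues(np.array(p['rvec'],float))[0];v=R@np.array(X)+p['tvec'];th=np.arctan2(np.hypot(v[0],v[1]),v[2]);u=v[:2]/np.hypot(v[0],v[1]);return np.r_[p['cx'],p['cy']]+p['fx']*th*u
print(wp([607,-191,194]))
E
```

```text
clock: 2.6
eef_pos: [546.8, -182.8, 297.3]
tcp_rot: [2.937, 0.484, 2.576]
contact_force: [0.3, -0.1, -0.6]
opening: 1.0
grasp_force: 0.0
[ 546.758 -182.786  297.345] [2.937 0.484 2.576] [ 0.258 -0.147 -0.631] [0.024 0.227 0.039]
[321.125 242.312]
```

View pics/w1.png

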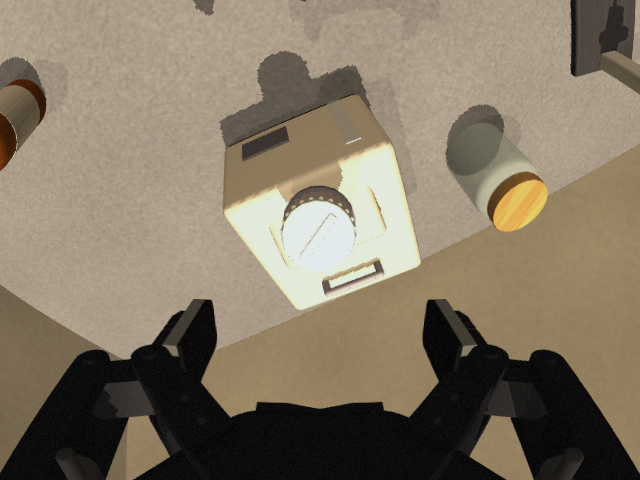

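Wrist view: the cap top disc is centred near (319,234), radius about 37 px. Tank top corners are about (224,210), (389,145), (420,264), (300,309).

```bash
cat >> geo.py <<'E'
def wray(f,px,z):
    d=np.load(f);R=cv2.Rodrigues(d['rvec'].astype(float))[0];c=-R.T@d['tvec'];u=np.array(px,float)-d['c'];n=np.linalg.norm(u);th=n/float(d['f'])
    v=R.T@np.r_[np.sin(th)*u/max(n,1e-9),np.cos(th)];return c+v*(z-c[2])/v[2]
E
python3 - <<'E'
from geo import *
im=np.load("w1.npz")['im'];h=cv2.cvtColor(im,cv2.COLOR_RGB2HSV)
m=((h[:,:,1]<22)&(h[:,:,2]>215)).astype(np.uint8);m[:, :270]=0;m[:,370:]=0;m[:180]=0;m[290:]=0
m=cv2.morphologyEx(m,cv2.MORPH_OPEN,np.ones((5,5)))
cs=max(cv2.findContours(m,0,1)[0],key=cv2.contourArea);print(cv2.contourArea(cs),cv2.fitEllipse(cv2.convexHull(cs)),cv2.boundingRect(cs))
e=cv2.fitEllipse(cv2.convexHull(cs))
for px in(e[0],(319,234)):print("captop",wray("w1.npz",px,194.4))
for px in((224,210),(389,145),(420,264),(300,309)):print(wray("w1.npz",px,120))
for p in((252.8,265.7),):print(ray("scene",p,194.4))
print(ray("side",(361.3,291),194.4))
E
```

```text
5262.5 ((316.726318359375, 246.9698944091797), (86.72895812988281, 105.4218978881836), 76.66918182373047) (270, 202, 100, 88)
captop [ 608.776 -195.41   194.4  ]
captop [ 598.682 -188.505  194.4  ]
[ 594.448 -263.82   120.   ]
[ 615.179 -116.161  120.   ]
[ 785.088 -135.705  120.   ]
[ 766.812 -284.212  120.   ]
[ 613.685 -191.74   194.4  ]
[ 603.171 -195.596  194.4  ]
```

```bash
python3 - <<'E'
from geo import *
im=np.load("w1.npz")['im'][:,:,::-1]
a=cv2.resize(im[180:280,270:370],(400,400),interpolation=cv2.INTER_CUBIC)
o=[cv2.convertScaleAbs(a,alpha=.75)]
for n,(x,y) in(("scene",(230,245)),("side",(338,272))):
    s=cv2.imread(f"pics/{n}.png");t=cv2.resize(s[y:y+50,x:x+50],(400,400),interpolation=cv2.INTER_CUBIC)
    t=cv2.convertScaleAbs(t,alpha=.75 if n=="side" else 1.3)
    C=np.array([598.7,-188.5,194.4]);R=Rcap(0,-.124)
    pts=np.array([proj(n,C+25*(R[:,0]*np.cos(k)+R[:,1]*np.sin(k))) for k in np.linspace(0,6.28,40)])
    cv2.polylines(t,[np.int32((pts-[x,y]+.5)*8)],True,(0,0,255),1)
    o.append(t)
g=np.zeros((400,1200,3),np.uint8);g[:]=np.hstack(o);cv2.imwrite("pics/c1.png",cv2.resize(g,(798,266),interpolation=cv2.INTER_AREA))
E
```

```text
(no output)
```

View pics/c1.png

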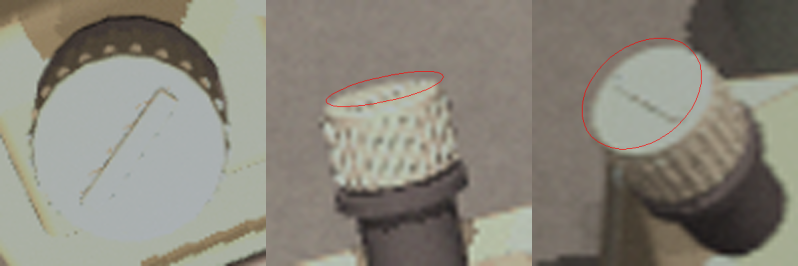

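```bash
python3 - <<'E'
from geo import *
C=[598.7,-188.5,194.4];a=proj("scene",C)+[0,1.5];b=proj("side",C)+[1.1,1.1]
L=[]
for n,p in(("scene",a),("side",b)):L.append((ray(n,p,194.4),ray(n,p,150)))
L.append((wray("w1.npz",(319,236),194.4),wray("w1.npz",(319,236),150)))
A=np.zeros((3,3));B=np.zeros(3)
for w,(u,v) in zip((1,1,3),L):
    d=(v-u)/np.linalg.norm(v-u);M=w*(np.eye(3)-np.outer(d,d));A+=M;B+=M@u
    print(u)
X=np.linalg.solve(A,B);print("X",X)
for u,v in L:
    d=(v-u)/np.linalg.norm(v-u);print((np.eye(3)-np.outer(d,d))@(X-u))
E
```

```text
[ 603.379 -190.216  194.4  ]
[ 599.841 -191.954  194.4  ]
[ 600.341 -189.348  194.4  ]
X [ 601.457 -189.811  192.806]
[-0.108 -0.069  0.097]
[0.81  0.255 0.533]
[-0.234 -0.062 -0.21 ]
```

```bash
python3 - <<'E'
from geo import *
top=np.array([601,-190,194.]);ax=cap_axis(-.124)
plan(top-9*ax,Rcap(-1.2,-.124))
E
```

```text
pos [ 546.344 -181.961  297.393] q [-0.392  0.022  2.045  0.226  0.578 -1.607] t 2.65
d world [  59.122   -8.595 -111.187] |d| 126.22108482045897
d in tool now [  3.391  -1.312 126.169]  in target tool [  3.161  -2.535 126.156]  rotvec now->target [-0.01   0.002 -0.016]
```

```bash
python3 steer.py '-0.01 0.002 -0.016 3.2 -2.5 6 1;0 0 0 0 0 30 1;0 0 0 0 0 30 1;0 0 0 0 0 20 1;0 0 0 0 0 0 1'
python3 steer.py '0 0 0 0 0 15 1;0 0 0 0 0 13 1;0 0 0 0 0 12 1;0 0 0 0 0 0 1'
python3 - <<'E'
from geo import *
top=np.array([601,-190,194.]);plan(top-9*cap_axis(-.124),Rcap(-1.2,-.124))
E
python3 steer.py '0 0 0 0 0 0 0;0 0 0 0 0 0 0;0 0 0 0 0 0 0;0 0 0 0 0 0 0;0 0 0 0 0 0 0' 40
python3 - <<'E'
from rig import r, imaging
s=r.sense();print(s['eef_pos'],s['contact_force'],s['wrist_torque'],s['opening'],s['grasp_force'])
E
```

```text
clock: 3.07
eef_pos: [585.3, -186.3, 218.1]
tcp_rot: [2.936, 0.481, 2.598]
contact_force: [-0.5, 0.4, -0.3]
opening: 1.002
grasp_force: 0.0
clock: 3.4
eef_pos: [605.9, -189.6, 186.2]
tcp_rot: [2.935, 0.485, 2.597]
contact_force: [-0.0, -0.4, -0.8]
opening: 1.002
grasp_force: 0.0
pos [ 605.905 -189.557  186.224] q [-0.367  0.273  2.04   0.372  0.34  -1.765] t 3.4
d world [-0.439 -1.    -0.018] |d| 1.0922967999962856
d in tool now [-0.117 -1.077 -0.142]  in target tool [-0.119 -1.077 -0.141]  rotvec now->target [ 0.001 -0.     0.001]
clock: 3.82
eef_pos: [605.6, -191.1, 188.5]
tcp_rot: [2.936, 0.488, 2.596]
contact_force: [-8.1, -2.8, 7.9]
opening: 0.571
grasp_force: 39.3
[ 605.57855279 -191.07147784  188.45111522] [-8.10033973 -2.77551653  7.90112564] [-0.65213837  0.92831782 -0.39726552] 0.5709264697023531 39.288309663534164
```

```bash
cat > tz.py <<'E'
from geo import *
s=r.sense();R=Ro.from_euler('xyz',s['tcp_rot']).as_matrix()
print("t",round(s['clock'],2),"tau_tool",R.T@s['wrist_torque'],"F_tool",R.T@s['contact_force'],"q6 %.3f"%s['qpos'][5],"pos",s['eef_pos'],"grip",round(s['grasp_force'],1))
print("turned", Ro.from_matrix(Rcap(-1.2,-.124).T@R).as_rotvec())
E
python3 steer.py '0 0 0 0 0 -3 0;0 0 0 0 0 0 0' 80 >/dev/null; python3 tz.py
python3 steer.py '0 0 0.12 0 0 0 0;0 0 0 0 0 0 0'>/dev/null; python3 tz.py
python3 steer.py '0 0 0.12 0 0 0 0;0 0 0.12 0 0 0 0;0 0 0 0 0 0 0'>/dev/null; python3 tz.py
python3 steer.py '0 0 0.12 0 0 0 0;0 0 0 0 0 0 0'>/dev/null; python3 tz.py
```

```text
t 3.98 tau_tool [ 0.659 -0.607 -0.018] F_tool [-5.177 -2.421 27.647] q6 -1.760 pos [ 604.962 -190.984  189.195] grip 98.7
turned [ 0.001 -0.003 -0.   ]
t 4.15 tau_tool [ 0.519 -0.629  0.027] F_tool [-4.691 -1.644 27.199] q6 -1.634 pos [ 604.988 -191.028  189.214] grip 99.0
turned [ 0.    -0.003  0.126]
t 4.4 tau_tool [ 0.545 -0.855  0.002] F_tool [-6.041 -2.605 26.821] q6 -1.393 pos [ 604.922 -191.102  189.194] grip 99.3
turned [ 0.    -0.003  0.367]
t 4.57 tau_tool [ 0.466 -0.906 -0.024] F_tool [-6.511 -1.619 26.491] q6 -1.274 pos [ 604.892 -191.067  189.141] grip 99.4
turned [ 0.    -0.003  0.486]
```

```bash

python3 steer.py '0 0 0.1 0 0 1 0'>/dev/null; python3 tz.py
for i in 1 2 3; do python3 steer.py '0 0 0.1 0 0 0 0'>/dev/null; python3 tz.py|head -1; done
```

```text
t 4.65 tau_tool [ 1.286 -0.563 -0.065] F_tool [-4.458 -4.876 -5.741] q6 -1.183 pos [ 605.182 -191.128  188.828] grip 102.4
turned [-0.    -0.003  0.578]
t 4.73 tau_tool [ 0.846 -0.789 -0.096] F_tool [-5.185 -3.536 11.709] q6 -1.078 pos [ 605.001 -191.141  188.972] grip 101.8
t 4.82 tau_tool [ 0.757 -0.878 -0.108] F_tool [-5.639 -3.36  11.765] q6 -0.977 pos [ 604.944 -191.179  188.933] grip 101.7
t 4.9 tau_tool [ 0.754 -0.898 -0.125] F_tool [-6.443 -3.447 10.984] q6 -0.877 pos [ 604.941 -191.158  188.934] grip 101.6
```

```bash

python3 steer.py '0 0 0.1 0 0 0 0'>/dev/null; python3 tz.py|head -1
python3 steer.py '0 0 0.1 0 0 0 0'>/dev/null; python3 tz.py|head -1
python3 steer.py '0 0 0.1 0 0 0 0'>/dev/null; python3 tz.py|head -1
```

```text
t 4.98 tau_tool [ 0.609 -1.016 -0.058] F_tool [-6.557 -2.303 10.918] q6 -0.777 pos [ 604.89  -191.163  188.919] grip 101.5
t 5.07 tau_tool [ 0.511 -1.124 -0.082] F_tool [-6.704 -0.527 11.623] q6 -0.677 pos [ 604.844 -191.184  188.864] grip 101.5
t 5.15 tau_tool [ 0.428 -1.123 -0.095] F_tool [-7.291 -0.06  11.448] q6 -0.577 pos [ 604.838 -191.157  188.87 ] grip 101.4
```

```bash

python3 steer.py '0 0 0.1 0 0 0 0'>/dev/null; python3 tz.py|head -1
python3 steer.py '0 0 0.1 0 0 0 0'>/dev/null; python3 tz.py|head -1
python3 steer.py '0 0 0.1 0 0 0 0'>/dev/null; python3 tz.py|head -1
```

```text
t 5.23 tau_tool [ 0.35  -1.165 -0.065] F_tool [-6.421 -0.824 10.741] q6 -0.477 pos [ 604.829 -191.137  188.872] grip 101.4
t 5.32 tau_tool [ 0.231 -1.192 -0.131] F_tool [-6.931  0.908 11.371] q6 -0.377 pos [ 604.753 -191.142  188.806] grip 101.4
t 5.4 tau_tool [ 0.487 -1.632 -0.361] F_tool [-9.344 -0.284  9.924] q6 -0.277 pos [ 604.784 -191.157  188.849] grip 101.4
```

```bash

python3 steer.py '0 0 0.08 0 0 0 0'>/dev/null; python3 tz.py|head -1
python3 steer.py '0 0 0.08 0 0 0 0'>/dev/null; python3 tz.py|head -1
python3 steer.py '0 0 0.08 0 0 0 0'>/dev/null; python3 tz.py|head -1
```

```text
t 5.48 tau_tool [ 0.054 -1.394 -0.688] F_tool [-9.381  2.391 10.343] q6 -0.197 pos [ 604.748 -191.273  188.861] grip 101.4
t 5.57 tau_tool [-0.207 -1.346 -0.298] F_tool [-7.457  2.259 10.901] q6 -0.118 pos [ 604.704 -191.154  188.794] grip 101.3
t 5.65 tau_tool [-0.107 -1.196 -0.088] F_tool [-5.687  1.452  6.857] q6 -0.038 pos [ 604.648 -191.113  188.761] grip 101.6
```

```bash

python3 steer.py '0 0 0.05 0 0 0 0'>/dev/null; python3 tz.py|head -1
python3 steer.py '0 0 0.04 0 0 0 0'>/dev/null; python3 tz.py|head -1
python3 steer.py '0 0 0.04 0 0 0 0'>/dev/null; python3 tz.py|head -1
```

```text
t 5.73 tau_tool [-0.194 -1.125 -0.027] F_tool [-6.696  2.476  8.238] q6 0.012 pos [ 604.623 -191.103  188.75 ] grip 101.5
t 5.82 tau_tool [-0.397 -1.223  0.043] F_tool [-5.983  2.933 10.961] q6 0.051 pos [ 604.567 -191.073  188.69 ] grip 101.5
t 5.9 tau_tool [-0.331 -1.22   0.092] F_tool [-6.699  3.299 13.803] q6 0.090 pos [ 604.593 -191.042  188.712] grip 101.4
```

```bash

python3 steer.py '0 0 0.06 0 0 0 0'>/dev/null; python3 tz.py|head -1
python3 steer.py '0 0 0.06 0 0 0 0'>/dev/null; python3 tz.py|head -1
python3 steer.py '0 0 0.06 0 0 0 0'>/dev/null; python3 tz.py|head -1
```

```text
t 5.98 tau_tool [-0.291 -1.195  0.099] F_tool [-6.242  2.068 12.499] q6 0.150 pos [ 604.564 -191.036  188.708] grip 101.4
t 6.07 tau_tool [-0.3   -1.041 -0.007] F_tool [-3.537  3.49  10.9  ] q6 0.211 pos [ 604.643 -190.985  188.748] grip 101.4
t 6.15 tau_tool [-0.36  -0.999 -0.103] F_tool [-5.154  3.744  9.941] q6 0.271 pos [ 604.63  -190.985  188.741] grip 101.4
```

```bash

python3 steer.py '0 0 0.05 0 0 0 0'>/dev/null; python3 tz.py|head -1
python3 steer.py '0 0 0.05 0 0 0 0'>/dev/null; python3 tz.py|head -1
python3 steer.py '0 0 0.04 0 0 0 0'>/dev/null; python3 tz.py|head -1
```

```text
t 6.23 tau_tool [-0.444 -0.983 -0.22 ] F_tool [-4.723  4.542 10.651] q6 0.321 pos [ 604.654 -190.99   188.741] grip 101.3
t 6.32 tau_tool [-0.487 -1.096 -0.37 ] F_tool [-3.585  4.713  9.495] q6 0.370 pos [ 604.605 -191.057  188.725] grip 101.5
t 6.4 tau_tool [-0.521 -1.039 -0.555] F_tool [-5.851  4.589  9.936] q6 0.410 pos [ 604.61  -191.079  188.741] grip 101.4
```

```bash

python3 steer.py '0 0 -0.09 0 0 0 0;0 0 0 0 0 0 0;0 0 0 0 0 0 0'>/dev/null; python3 tz.py|head -1
python3 steer.py '0 0 0 0 0 0 1;0 0 0 0 0 0 1;0 0 0 0 0 0 1;0 0 0 0 0 0 1'; python3 tz.py
python3 steer.py '0 0 0 0 0 -20 1;0 0 0 0 0 -30 1;0 0 0 0 0 -35 1;0 0 0 0 0 -35 1;0 0 0 0 0 0 1'
python3 - <<'E'
from geo import *
plan([466,-25,300],Rdown(0.277));plan([466,-25,300],Rdown(0.277+np.pi))
E
```

```text
t 6.65 tau_tool [-0.385 -1.04  -0.148] F_tool [-4.239  3.945  9.521] q6 0.317 pos [ 604.616 -190.992  188.724] grip 101.5
clock: 6.98
eef_pos: [605.2, -190.2, 189.5]
tcp_rot: [2.787, -0.397, 0.64]
contact_force: [-0.0, -0.0, 0.7]
opening: 1.0
grasp_force: 0.0
t 6.98 tau_tool [ 0.12  -0.185  0.023] F_tool [ 0.253  0.228 -0.624] q6 0.318 pos [ 605.199 -190.25   189.499] grip 0.0
turned [-0.003 -0.001  2.079]
clock: 7.4
eef_pos: [545.5, -183.3, 299.2]
tcp_rot: [2.78, -0.401, 0.642]
contact_force: [1.3, -0.2, 1.7]
opening: 1.002
grasp_force: 0.0
pos [ 545.455 -183.279  299.21 ] q [-0.404  0.017  2.049  0.258  0.574  0.418] t 7.4
d world [-79.455 158.279   0.79 ] |d| 177.10477848912058
d in tool now [  29.014 -167.09   -51.042]  in target tool [ -33.142 -173.974   -0.79 ]  rotvec now->target [ 0.28  -0.456  0.284]
pos [ 545.455 -183.279  299.21 ] q [-0.404  0.017  2.049  0.258  0.574  0.418] t 7.4
d world [-79.455 158.279   0.79 ] |d| 177.10477848912058
d in tool now [  29.014 -167.09   -51.042]  in target tool [ 33.142 173.974  -0.79 ]  rotvec now->target [ 0.649  0.398 -2.758]
```

```bash

python3 steer.py '0.056 -0.091 0.057 0 0 0 1;0.056 -0.091 0.057 0 0 0 1;0.056 -0.091 0.057 0 0 0 1;0.056 -0.091 0.057 0 0 0 1;0.056 -0.092 0.056 0 0 0 1'
python3 steer.py '0 0 0 -7 -35 0 1;0 0 0 -7 -35 0 1;0 0 0 -7 -35 0 1;0 0 0 -7 -35 0 1;0 0 0 -6 -34 0 1'
python3 steer.py '0 0 0 0 0 0 1;0 0 0 0 0 0 1'>/dev/null
python3 - <<'E'
from geo import *
plan([466,-25,300],Rdown(0.277))
p=imaging.camera_params("wrist");im=imaging.grab_frame("wrist")
np.savez("w2.npz",im=im,rvec=p['rvec'],tvec=p['tvec'],f=p['fx'],c=[p['cx'],p['cy']])
s=imaging.grab_frame("scene");d=imaging.grab_frame("side")
a=cv2.resize(im[:,:,::-1],(560,420));t=[cv2.resize(x,(240,300),interpolation=cv2.INTER_CUBIC) for x in(s[240:300,230:278,::-1],d[260:320,340:388,::-1])]
o=np.zeros((600,800,3),np.uint8);o[:420,:560]=a;o[:300,560:]=t[0];o[300:,560:]=t[1];cv2.imwrite("pics/w2.png",o)
E
```

```text
clock: 7.82
eef_pos: [545.6, -182.6, 294.0]
tcp_rot: [-3.136, 0.009, 0.275]
contact_force: [0.2, -0.3, -0.0]
opening: 0.997
grasp_force: 0.0
clock: 8.23
eef_pos: [464.0, -23.4, 293.7]
tcp_rot: [-3.136, 0.006, 0.277]
contact_force: [-0.1, 0.5, -0.3]
opening: 1.0
grasp_force: 0.0
pos [464.605 -23.495 294.244] q [-0.056  0.061  1.909  0.003  1.178  1.233] t 8.4
d world [ 1.395 -1.505  5.756] |d| 6.111308094678214
d in tool now [ 0.893  1.803 -5.77 ]  in target tool [ 0.93   1.829 -5.756]  rotvec now->target [-0.005  0.005  0.003]
```

View pics/w2.png

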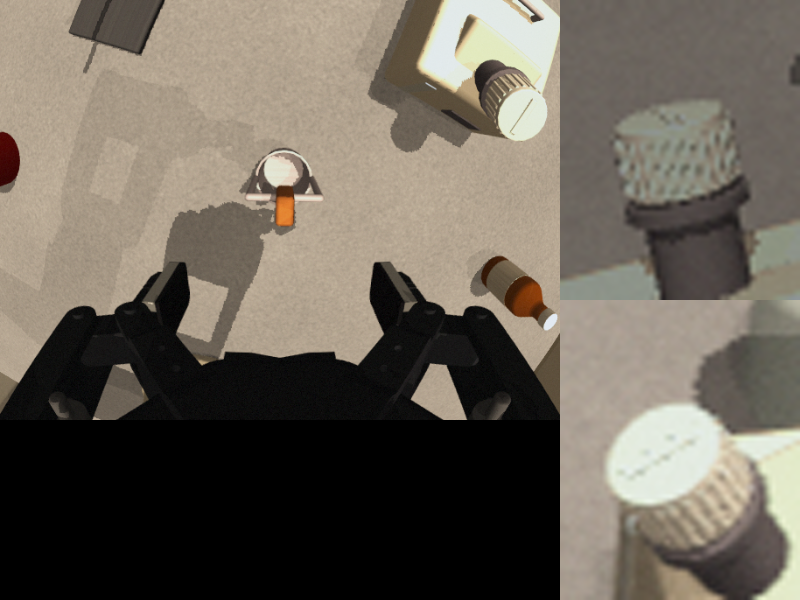

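The view shows the bail bar ends at about (281,226) and (369,226) in full-size pixels, level in the image, with the orange tab centred near x=326.

```bash

python3 - <<'E'
from geo import *
a=wray("w2.npz",(281,226),142);b=wray("w2.npz",(369,226.5),142);print(a,b,(a+b)/2,np.arctan2(a[0]-b[0],b[1]-a[1]),np.linalg.norm(a-b))
im=np.load("w2.npz")['im'];h=cv2.cvtColor(im,cv2.COLOR_RGB2HSV);m=((h[...,0]<18)&(h[...,1]>150)&(h[...,2]>60)).astype(np.uint8);m[:, :290]=0;m[:,360:]=0;m[300:]=0
ys,xs=np.nonzero(m);print(xs.min(),xs.max(),ys.min(),ys.max(),len(xs))
for y in range(ys.min(),ys.max(),8):q=xs[ys==y];print(y,q.min(),q.max())
print(wray("w2.npz",((xs.min()+xs.max())/2,ys.max()-3),185))
X=(a+b)/2;plan([X[0],X[1],163+3-.0],Rdown(0.277))
E
```

```text
[454.998   5.899 142.   ] [473.304 -58.722 142.   ] [464.151 -26.412 142.   ] -2.86554536596335 67.16360020251962
315 335 213 257 893
213 318 332
221 316 334
229 316 335
237 316 335
245 315 335
253 315 335
[457.122 -28.03  185.   ]
pos [465.652 -25.367 294.101] q [-0.059  0.063  1.907  0.003  1.178  1.233] t 8.55
d world [  -1.501   -1.045 -128.101] |d| 128.11444377982508
d in tool now [ -1.006   1.204 128.105]  in target tool [ -1.729   0.594 128.101]  rotvec now->target [-0.005  0.006  0.   ]
```

```bash

python3 steer.py '-0.005 0.006 0 -1.5 0.8 22 1;0 0 0 0 0 30 1;0 0 0 0 0 30 1;0 0 0 0 0 25 1;0 0 0 0 0 15 1' 30
python3 steer.py '0 0 0 0 0 0 1;0 0 0 0 0 0 1' >/dev/null
python3 - <<'E'
from geo import *
plan([464.2,-26.4,172],Rdown(0.277))
E
python3 steer.py '0 0 0 0 0 0 0;0 0 0 0 0 0 0;0 0 0 0 0 0 0;0 0 0 0 0 0 0;0 0 0 0 0 0 0' 
python3 steer.py '0 0 0 0 0 0 0;0 0 0 0 0 0 0;0 0 0 0 0 0 0;0 0 0 0 0 0 0;0 0 0 0 0 0 0' ; python3 tz.py
```

```text
clock: 8.97
eef_pos: [462.8, -26.9, 169.3]
tcp_rot: [-3.14, 0.003, 0.276]
contact_force: [0.1, 0.2, 0.2]
opening: 1.004
grasp_force: 0.0
pos [463.618 -26.672 171.456] q [-0.061  0.21   2.044  0.     0.89   1.234] t 9.1333
d world [0.582 0.272 0.544] |d| 0.8417302038316202
d in tool now [ 0.633 -0.103 -0.545]  in target tool [ 0.634 -0.102 -0.544]  rotvec now->target [-0.001  0.002 -0.001]
clock: 9.55
eef_pos: [464.0, -25.8, 172.6]
tcp_rot: [3.141, -0.001, 0.277]
contact_force: [0.4, 0.4, 0.8]
opening: 0.294
grasp_force: 0.0
clock: 9.97
eef_pos: [464.1, -25.9, 172.3]
tcp_rot: [3.142, -0.001, 0.277]
contact_force: [0.4, 0.3, 5.3]
opening: 0.156
grasp_force: 32.2
t 9.97 tau_tool [-0.157  0.105  0.058] F_tool [ 0.445 -0.173 -5.283] q6 1.234 pos [464.071 -25.888 172.304] grip 32.2
turned [0.665 0.01  2.303]
```

```bash

python3 steer.py '0 0 0 0 0 -15 0;0 0 0 0 0 -25 0;0 0 0 0 0 -30 0;0 0 0 0 0 -30 0;0 0 0 0 0 -30 0' 
python3 - <<'E'
from geo import *
a=wray("w2.npz",(79,34),12);b=wray("w2.npz",(163,61),12);print(a,b,np.arctan2(-(a-b)[0],(a-b)[1]),(a+b)/2)
ya=-.16;plan([629-95*np.cos(ya),254-95*np.sin(ya),302],Rdown(ya))
print(ray("side",(220,205),40))
E
```

```text
clock: 10.38
eef_pos: [462.7, -25.7, 302.6]
tcp_rot: [-3.14, 0.002, 0.277]
contact_force: [0.3, 0.3, -1.6]
opening: 0.16
grasp_force: 31.2
[587.276 324.953  12.   ] [567.101 191.87   12.   ] -0.1504566040770589 [577.188 258.411  12.   ]
pos [462.691 -25.72  302.588] q [-0.059  0.048  1.904  0.     1.192  1.234] t 10.3833
d world [ 72.523 294.856  -0.588] |d| 303.64397782836147
d in tool now [ 150.515 -263.713    0.555]  in target tool [  24.621 -302.644    0.588]  rotvec now->target [-0.001  0.002  0.437]
[365.139 392.092  40.   ]
```

```bash

python3 steer.py '0 0 0 10 -17 0 0;0 0 0 15 -27 0 0;0 0 0 17 -30 0 0;0 0 0 17 -30 0 0;0 0 0 17 -30 0 0' 
python3 steer.py '0 0 0 17 -30 0 0;0 0 0 17 -30 0 0;0 0 0 17 -30 0 0;0 0 0 15 -25 0 0;0 0 0 8 -14 0 0' 
python3 steer.py '0 0 0.1 0 0 0 0;0 0 0.1 0 0 0 0;0 0 0.1 0 0 0 0;0 0 0.1 0 0 0 0;0 0 0.037 0 0 0 0' 
python3 steer.py '0 0 0 0 0 0 0;0 0 0 0 0 0 0;0 0 0 0 0 0 0;0 0 0 0 0 0 0' >/dev/null
python3 - <<'E'
from geo import *
ya=-.16;plan([629-95*np.cos(ya),253-95*np.sin(ya),302],Rdown(ya))
s=imaging.grab_frame("scene");d=imaging.grab_frame("side")
cv2.imwrite("pics/s2.png",s[...,::-1]);cv2.imwrite("pics/d2.png",d[...,::-1])
o=np.hstack([cv2.resize(x,(400,600),interpolation=cv2.INTER_CUBIC) for x in(s[140:290,380:480,::-1],d[90:240,260:360,::-1])]);cv2.imwrite("pics/v2.png",o)
E
```

```text
clock: 10.8
eef_pos: [499.6, 125.2, 301.4]
tcp_rot: [-3.141, 0.002, 0.277]
contact_force: [0.6, 0.4, -2.0]
opening: 0.158
grasp_force: 31.1
clock: 11.22
eef_pos: [535.8, 271.0, 301.0]
tcp_rot: [-3.141, 0.001, 0.279]
contact_force: [-0.7, 0.1, -1.7]
opening: 0.161
grasp_force: 31.1
clock: 11.63
eef_pos: [535.3, 267.5, 301.2]
tcp_rot: [3.14, 0.002, -0.165]
contact_force: [-0.2, -0.1, -2.3]
opening: 0.157
grasp_force: 31.1
pos [535.783 267.936 301.791] q [0.461 0.271 1.637 0.    1.234 2.19 ] t 11.9667
d world [-0.57   0.199  0.209] |d| 0.6387478805016295
d in tool now [-0.594 -0.107 -0.209]  in target tool [-0.594 -0.106 -0.209]  rotvec now->target [0.    0.001 0.001]
```

View pics/v2.png

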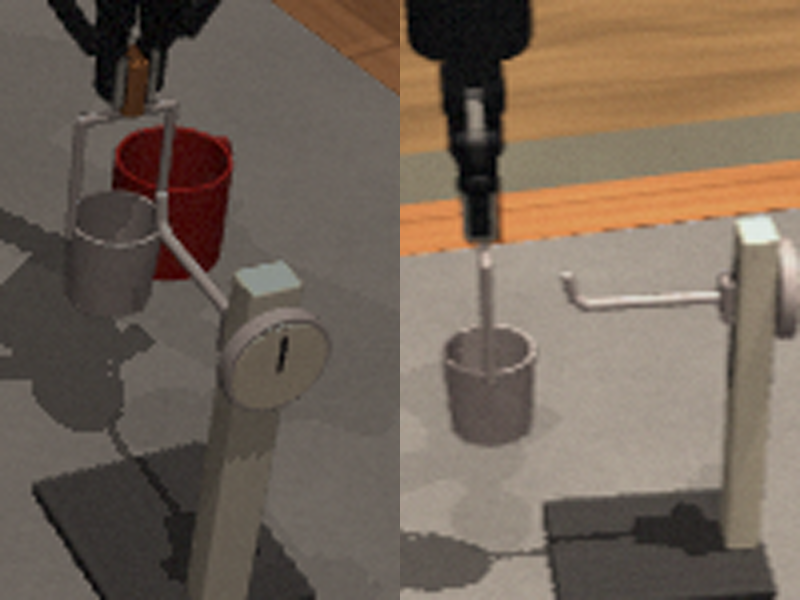

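```bash

python3 steer.py '0 0 0 10 0 0 0;0 0 0 18 0 0 0;0 0 0 18 0 0 0;0 0 0 18 0 0 0;0 0 0 16 0 0 0' 
python3 steer.py '0 0 0 12 0 0 0;0 0 0 7 0 0 0;0 0 0 0 0 0 0;0 0 0 0 0 0 0;0 0 0 0 0 0 0';python3 tz.py|head -1
python3 steer.py '0 0 0 0 0 10 0;0 0 0 0 0 15 0;0 0 0 0 0 10 0;0 0 0 0 0 0 0;0 0 0 0 0 0 0';python3 tz.py|head -1
python3 steer.py '0 0 0 0 0 6 0;0 0 0 0 0 6 0;0 0 0 0 0 4 0;0 0 0 0 0 0 0;0 0 0 0 0 0 0';python3 tz.py|head -1
```

```text
clock: 12.48
eef_pos: [616.6, 255.0, 301.9]
tcp_rot: [-3.141, -0.0, -0.159]
contact_force: [-0.0, -0.5, -1.8]
opening: 0.161
grasp_force: 31.1
clock: 12.9
eef_pos: [633.0, 252.5, 301.8]
tcp_rot: [3.142, 0.001, -0.159]
contact_force: [-0.8, -0.3, -0.7]
opening: 0.159
grasp_force: 31.1
t 12.9 tau_tool [-0.027  0.031  0.015] F_tool [-0.764  0.47   0.728] q6 2.107 pos [632.983 252.529 301.805] grip 31.1
clock: 13.32
eef_pos: [632.9, 252.4, 266.1]
tcp_rot: [3.141, 0.002, -0.159]
contact_force: [-0.2, -0.3, -0.5]
opening: 0.161
grasp_force: 31.1
t 13.32 tau_tool [-0.045  0.009  0.013] F_tool [-0.146  0.299  0.518] q6 2.107 pos [632.897 252.384 266.063] grip 31.1
clock: 13.73
eef_pos: [633.5, 252.4, 250.8]
tcp_rot: [3.142, 0.001, -0.16]
contact_force: [-0.5, 0.8, -0.8]
opening: 0.158
grasp_force: 31.2
t 13.73 tau_tool [-0.108 -0.166 -0.007] F_tool [-0.65 -0.75  0.77] q6 2.107 pos [633.483 252.371 250.754] grip 31.2
```

```bash

python3 steer.py '0 0 0 0 0 4 0;0 0 0 0 0 4 0;0 0 0 0 0 0 0;0 0 0 0 0 0 0;0 0 0 0 0 0 0';python3 tz.py|head -1
python3 - <<'E'
from geo import *
s=imaging.grab_frame("scene");d=imaging.grab_frame("side");print(r.sense()['contact_force'])
o=np.hstack([cv2.resize(x,(400,600),interpolation=cv2.INTER_CUBIC) for x in(s[140:290,380:480,::-1],d[90:240,260:360,::-1])]);cv2.imwrite("pics/v3.png",o)
E
```

```text
clock: 14.15
eef_pos: [633.6, 252.4, 243.0]
tcp_rot: [-3.142, 0.0, -0.16]
contact_force: [-0.7, 0.4, -0.1]
opening: 0.158
grasp_force: 31.4
t 14.15 tau_tool [-0.006 -0.05  -0.038] F_tool [-0.756 -0.277  0.073] q6 2.107 pos [633.622 252.401 243.018] grip 31.4
[-1.042  0.122  0.62 ]
```

View pics/v3.png

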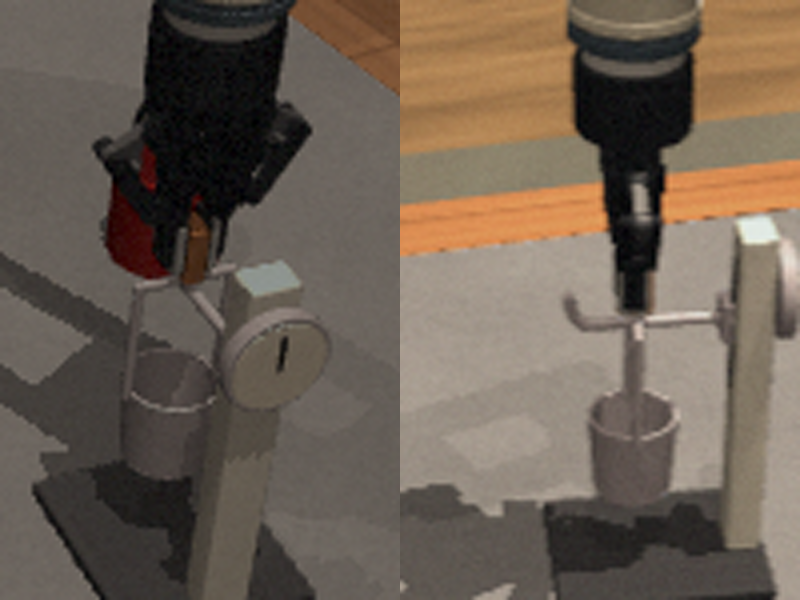

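The bail bar rests on the hook, which has visibly dipped (bar at row 322 of the crop against 300 before). Releasing.

```bash

python3 steer.py '0 0 0 0 0 0 0.4;0 0 0 0 0 0 0.4;0 0 0 0 0 0 0.6;0 0 0 0 0 0 0.6;0 0 0 0 0 0 0.6'
python3 steer.py '0 0 0 0 0 -8 0.6;0 0 0 0 0 -20 0.6;0 0 0 0 0 -35 0.6;0 0 0 0 0 -35 0.6;0 0 0 0 0 -35 0.6'
python3 steer.py '0 0 0 0 0 0 0.6;0 0 0 0 0 0 0.6;0 0 0 0 0 0 0.6;0 0 0 0 0 0 0.6;0 0 0 0 0 0 0.6' >/dev/null
python3 steer.py '0 0 0 0 0 0 0.6;0 0 0 0 0 0 0.6;0 0 0 0 0 0 0.6;0 0 0 0 0 0 0.6;0 0 0 0 0 0 0.6' >/dev/null
python3 steer.py '0 0 0 0 0 0 0.6;0 0 0 0 0 0 0.6;0 0 0 0 0 0 0.6;0 0 0 0 0 0 0.6;0 0 0 0 0 0 0.6' >/dev/null
python3 steer.py '0 0 0 0 0 0 0.6;0 0 0 0 0 0 0.6;0 0 0 0 0 0 0.6;0 0 0 0 0 0 0.6;0 0 0 0 0 0 0.6' >/dev/null
python3 steer.py '0 0 0 0 0 0 0.6;0 0 0 0 0 0 0.6;0 0 0 0 0 0 0.6;0 0 0 0 0 0 0.6;0 0 0 0 0 0 0.6'
python3 - <<'E'
from geo import *
s=imaging.grab_frame("scene");d0=imaging.grab_frame("side")
for i in range(4): d=imaging.grab_frame("side")
print("motion",cv2.absdiff(d0,d)[90:240,260:360].mean(), cv2.absdiff(d0,d)[90:240,260:360].max())
o=np.hstack([cv2.resize(x,(400,600),interpolation=cv2.INTER_CUBIC) for x in(s[140:290,380:480,::-1],d[90:240,260:360,::-1])]);cv2.imwrite("pics/v4.png",o)
E
```

```text
clock: 14.67
eef_pos: [633.6, 252.4, 242.9]
tcp_rot: [-3.141, 0.0, -0.16]
contact_force: [-0.5, 0.4, -0.0]
opening: 0.598
grasp_force: 0.0
clock: 15.08
eef_pos: [633.3, 252.3, 377.9]
tcp_rot: [-3.142, 0.001, -0.16]
contact_force: [1.0, 0.3, 0.4]
opening: 0.599
grasp_force: 0.0
clock: 17.17
eef_pos: [633.7, 252.4, 375.9]
tcp_rot: [-3.141, 0.0, -0.16]
contact_force: [-0.8, -1.3, -0.8]
opening: 0.604
grasp_force: 0.0
motion 2.087066666666667 17
```

View pics/v4.png

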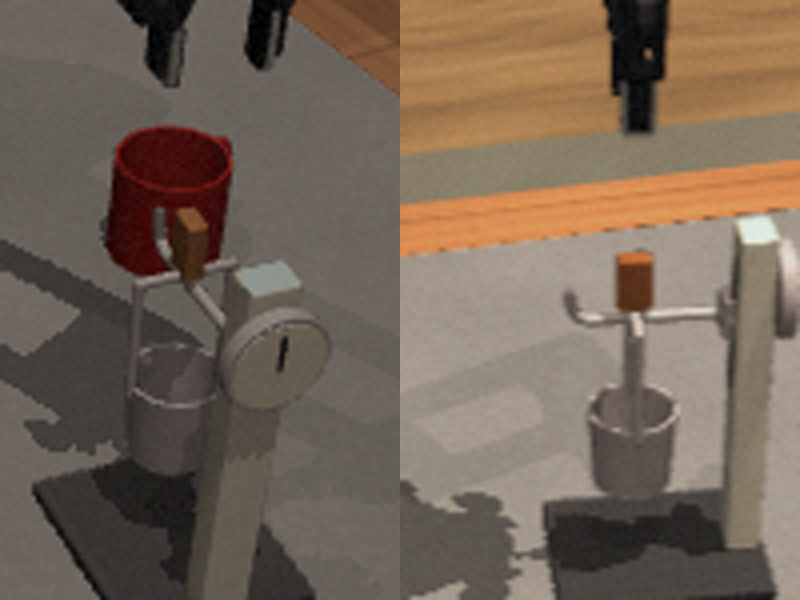

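The scoop hangs upright and released, with no visible motion. I'll wait a little longer, then hand in.

```bash

python3 steer.py '0 0 0 0 0 0 0.6;0 0 0 0 0 0 0.6;0 0 0 0 0 0 0.6;0 0 0 0 0 0 0.6;0 0 0 0 0 0 0.6' >/dev/null
python3 steer.py '0 0 0 0 0 0 0.6;0 0 0 0 0 0 0.6;0 0 0 0 0 0 0.6;0 0 0 0 0 0 0.6;0 0 0 0 0 0 0.6' >/dev/null
python3 steer.py '0 0 0 0 0 0 0.6;0 0 0 0 0 0 0.6;0 0 0 0 0 0 0.6;0 0 0 0 0 0 0.6;0 0 0 0 0 0 0.6' >/dev/null
python3 steer.py '0 0 0 0 0 0 0.6;0 0 0 0 0 0 0.6;0 0 0 0 0 0 0.6;0 0 0 0 0 0 0.6;0 0 0 0 0 0 0.6' >/dev/null
python3 -c "
from rig import r, imaging
print(r.sign_off())"
```

```text
the job is handed in; nothing more can be done
None
```

I handed the job in at about 19 s, with no verdict returned: wrist torque shows the cap tight after one ratchet click, the scoop hangs upright, released and still on the dipped hook, and I never touched the jar, soap bottle or mug.

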